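# Shut the sample door and shoot its bolt

### The arm

A 6-joint arm with a two-finger parallel gripper is mounted at the origin on the work surface. World frame = base frame: x ahead of the robot, y to its left, z up, the work surface at z = 0. Lengths are in m, angles in degrees, forces in N, time in s.
With the tool pointing down it reaches from about 0.4 to 0.825 m from the base axis. Payload 7 kg.
Tool frame: the origin (TCP) lies on the centre line of the jaws, within the pads' length; the fingertips stand 22 mm ahead of it and the grasp point (between the pads) lies 3 mm ahead of it; z points along the fingers, y is the line along which they close (so a half turn about z gives the same grasp; the last joint's range is limited). The gripper opens to 88 mm and grips with 3 to 60 N. Pads are 19 mm wide; open, the fingers measure 130 mm over their backs; the gripper's body (78 mm by 193 mm) begins 47 mm behind the grasp point.
Start: joints at [83.715, 20.546, 0.682, 0, -70.136, -16.507], TCP at [0.261, 0.622, 0.249] pointing down, gripper open.
Joint ranges: [-176.03, 176.03], [-82.01, 121.73], [-58.28, 71.71], [-173.87, 95.51], [-174.79, -0.11], [-173.66, 173.66]. Speed limits (degrees/s): [136.94, 136.94, 172.46, 180, 180, 180].

### API

Orientations are given as [roll, pitch, yaw] about the fixed x, y, z axes, in that order (R = Rz(yaw) Ry(pitch) Rx(roll)).
In Python, from plant import get_state, cams, r gives the robot as it stands.
- The arm moves only by the tool apply_moves, never from a script. Its argument "targets" is a list of rows, each an object with "dp": the shift along the world's x, y, z in m, a list of three; "yaw": the turn about the world's z in degrees. In form: [{"dp": [x, y, z], "yaw": yaw}, ...]. A call has 1 to 20 rows; each row is the pose to reach, as a shift and turn from the pose commanded when the call began; what a row does not reach only later rows make up. A row lasts 1/12 s, in which the tool goes at most 41.7 mm and 7.16 degrees, less where a joint would pass 70% of its speed; a pose out of reach is approached as far as the arm can. A call with a gripper value outside its range is refused whole. "grip" is the gripper command: -1 is fully open, 1 is shut, values between are in proportion, set as the call begins (left out, the last holds). The fingers move at their own pace and stop on an object; "squeeze" is the grip in N (left out, the last holds). Time passes only in rows, so rows that repeat a pose let the fingers close. It gives the time, the measured TCP pose, the force, the opening and the grip force at its end, in the units of the state.
- get_state(): the state, without advancing time (a new reading comes with each control period).
- cams.capture(name): name is "side" or "top"; returns a dict with "image" (480x640x3 uint8, red, green, blue), "range_z" (480x640 float32, m along the optical axis (not along the pixel's ray), 0 where there is no reading), "fx", "fy", "cx", "cy" (pixels), "R" (3x3) and "t" (3): a world point X has camera coordinates R X + t. Camera axes: x right, y down, z forward; pixel columns grow to the right and rows downward; lengths in m; the calibration is good to about 2 mm. A picture is of the moment at which its call begins.
- r.close_job(): hands the job in; it is judged then, once.
The state is a dict: "time_s": time; "joints": joint angles; "qd": joint speeds; "joint_torque": joint torques, N m; "tcp_pos": TCP position; "eef_rot": TCP orientation; "contact_force": force on the tool from outside, world axes, zero at the start; "moment": the same for the moment, N m; "gripper_width": finger opening in m; "gripper_force": force on a finger pad.
Only numpy, scipy, OpenCV 4.12 (cv2) and the standard library are available. Lean on these libraries where they do the work, as an engineer would, in place of code of your own. Each camera call takes 0.05 s, during which the arm holds its last target. There are 200 camera calls.

### The job

On the locksmith's demonstration stand, gently push the little wooden door shut with the fingertips until it is flush between its posts, without slamming it. Then push the knob of its slide bolt sideways with the fingertips until the bolt is fully home in the keeper on the post; do not slide the bolt while the door is still open. Leave the door shut and bolted and every loose thing around it undisturbed.

Things in the scene. Friction and masses are not known exactly. Their poses are not given: they have to be found in the camera images.
- stand: demonstration stand fixed to the table: steel base plate 200 (x) x 360 (y) x 12; two steel posts 34 x 26, 200 high, at y = +125 (hinge post) and -131 (latch post), with a wooden door between. Origin: centre of the base's underside. The front, where the bolt is and to which the door opens, looks along its -x; y points from latch post to hinge post; z up
- hinge (a point): point on the door's vertical hinge axis at the height of the door's top edge, 200 above the table; at x = 0, y = +110 in the stand's frame. Turns with the door; axes are the door's own: x square to it, from front to back (the way it is pushed shut), y along it from free edge to hinge, z up
- push_spot (a point): bare spot on the door's front face for a fingertip, 92 from the hinge axis, 28 below the top edge; axes as hinge. The door is a wooden panel 18 thick (9 either side of the hinge axis), reaching 216 from the hinge axis, from 50 to 200 above the table. The bolt's fittings begin at 135 from the hinge axis; the rod's tail, 6 mm radius, at 120
- knob (a point): middle of the bolt's knob, a steel rod of 12 diameter standing square out of the door's front (door's -x), with a 16 ball at its end, 81 in front of the hinge axis. This point is 28 below the door's top, 43 off its front face and, bolt drawn back, 158 from the hinge axis. Push it along the door's -y, away from the hinge. Axes as hinge
- keeper (a point): centre of the steel keeper on the front of the latch post, into which the bolt slides when the door is shut; fixed, axes as stand. On the door, the bolt's rod runs in two guide brackets, 135 to 145 and 205 to 215 from the hinge axis; rod and brackets stand out up to 22 from the door's face, so keep fingertips farther out beside the knob
- door (a joint): door angle in rad: 0 shut and flush (firm stop), grows as it opens to the stand's front, at most 1.5. From above it opens clockwise and closes counterclockwise. Starts 0.65 to 1.15. Light (0.35 to 0.7 kg), slightly stiff hinge (0.06 N m), stays where it is left
- bolt (a joint): travel of the bolt in m: 0 drawn back, 0.040 fully home in the keeper (firm stop). Starts at 0 to 0.006. Friction about 2 N, stays where it is left
- padlock: brass padlock lying on the stand's base plate under the door's swing, body 36 x 45 x 20 with a 26 mm steel shackle; loose bystander, leave alone; origin at the centre of its body's underside
- lock_cylinder: brass door-lock cylinder, 64 to 70 long, 33 wide, 17 high, lying on the stand's base plate under the door's swing; loose bystander, leave alone; origin at the centre of its underside
- spray_can: aluminium spray can, 60 diameter, 180 high, standing on the mat behind the stand; loose bystander, leave alone; origin at the centre of its underside
- tape_measure: black tape measure, 66 x 64 x 36 high, lying on the mat in front of the stand (the door's lower edge, 50 high, passes over it); loose bystander, leave alone; origin at the centre of its underside
- screwdriver: screwdriver, about 200 long, lying along its x axis on the mat at the left, away from the stand; loose bystander, leave alone
- gel_bottle: small clear bottle, 44 diameter, 120 high, standing on the mat at the left; loose bystander, leave alone; origin at the centre of its underside
- carton: small cardboard carton, 60 x 110 x 45 high, on the mat at the right; loose bystander, leave alone; origin at the centre of its underside

How it is judged (in metres and radians):
On the way, in this order (a step that is already met when the one before it is completed fails the run):
1. the door is pushed shut while the bolt is still drawn back (value of joint door below 0.03 rad and value of joint bolt below 0.02 m), for 0.2 s.
2. the bolt is pushed fully home with the door shut (value of joint door below 0.03 rad and value of joint bolt above 0.036 m), for 0.2 s.
At the end, for the whole second after the job is handed in: the door is shut within 0.03 rad, the bolt is at least 36 mm along its 40 mm travel, both at rest, and every bystander within 20 mm of where it started (all of step 2 and velocity of joint door between -0.03 and 0.03 rad/s and velocity of joint bolt between -0.01 and 0.01 m/s and distance of each of padlock, lock_cylinder, spray_can, tape_measure, screwdriver, gel_bottle, carton from where it was at the start of the episode below 0.02 m); the robot touches nothing.
It fails at once if the bolt is slid forward (over 20 mm) while the door is open (over 0.08 rad) (value of joint bolt above 0.02 m and value of joint door above 0.08 rad).
It fails at once if the door is slammed (closing faster than 2.5 rad/s) (velocity of joint door below -2.5 rad/s).
It fails at once if the stand is pressed or gripped harder than 60 N (contact force between the fingers and stand above 60 N).
It fails at once if a loose bystander is lifted, carried, tipped or pushed more than 20 mm (distance of any of padlock, lock_cylinder, spray_can, tape_measure, screwdriver, gel_bottle, carton from where it was at the start of the episode above 0.02 m).
It also fails if it takes over 48 s, if anything falls off the work surface, if the arm or the gripper's body presses on something with over 40 N, if the wrist force passes 120 N, or if a joint passes its speed limit or range.

## Working session

There is one attempt and no reset: what is moved stays moved. The work goes in short steps, Python scripts to look and compute and a tool call to move; the robot and the scene stay as the last step left them, time stands still between calls to the robot, and variables do not carry over. Pictures are saved under pics/ and viewed, at most 10 in all, crops included, and the job is handed in when it is done.

Besides the shell and the picture viewer there is one more tool, called as name(argument=value, ...) on one line, values as JSON. apply_moves: Moves the arm, as the interface text tells. Its arguments: {"type":"object","properties":{"targets":{"type":"array","items":{"type":"object","properties":{"dp":{"type":"array","items":{"type":"number"}},"yaw":{"type":"number"}}}},"grip":{"type":"number"},"squeeze":{"type":"number"}},"required":["targets"]}

```bash
mkdir -p pics; cat > h.py <<'E'
import numpy as np, cv2
from plant import get_state, cams, r
def cap(n,save=None):
    c=cams.capture(n)
    if save: cv2.imwrite('pics/'+save,c['image'][:,:,::-1])
    z=c['range_z']; v,u=np.mgrid[:480,:640]
    P=np.stack([(u-c['cx'])/c['fx']*z,(v-c['cy'])/c['fy']*z,z],-1)
    W=(P-c['t'])@c['R']; W[z==0]=np.nan
    return c,W
E
python3 - <<'E'
from h import *
for n in('top','side'):
    c,W=cap(n,n+'0.png'); print(n,-c['R'].T@c['t'],c['R'][2]); np.save(n+'W.npy',W)
s=get_state();print(s['tcp_pos'],s['eef_rot'],s['time_s'])
E
```

```text
top [ 0.3056063  -0.02142918  1.56424258] [ 1.93304370e-01 -2.25491691e-04 -9.81138813e-01]
side [ 0.1180912  -0.56790757  0.9858856 ] [ 0.41613543  0.48959096 -0.76624539]
[0.26135824 0.62188839 0.24768814] [ 1.79910226e+02 -9.59025952e-03 -2.27989841e+01] 0.1
```

View pics/top0.png

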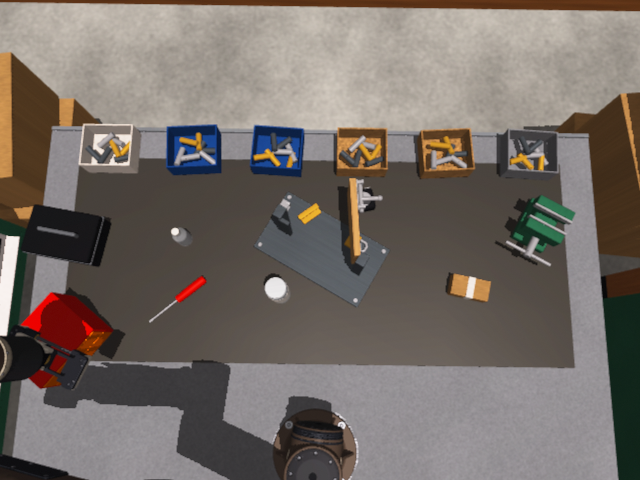

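View pics/side0.png

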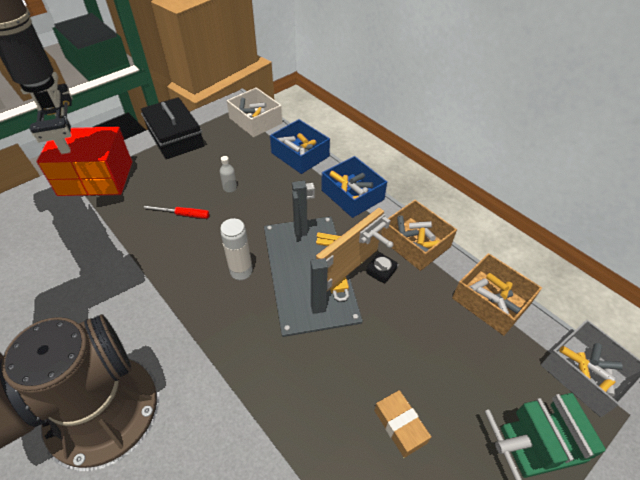

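The top view shows the stand turned about 30°: hinge post near (365,250), latch post near (288,205). The door stands open from (355,255) to (353,180), with its knob at about (378,198) on the far/right side. Next I'll measure these.

```bash
python3 - <<'E'
from h import *
W=np.load('topW.npy'); S=np.load('sideW.npy')
P=np.concatenate([W.reshape(-1,3),S.reshape(-1,3)]); P=P[~np.isnan(P[:,0])]
# corners of base by pixels: base plate points z~.012
box=(P[:,0]>.3)&(P[:,0]<1.0)&(P[:,1]>-.35)&(P[:,1]<.25)
Q=P[box]
b=Q[(Q[:,2]>.008)&(Q[:,2]<.017)]
img=np.zeros((700,700),np.uint8)
ij=((b[:,:2]-[.3,-.35])*1000).astype(int); img[ij[:,0].clip(0,699),ij[:,1].clip(0,699)]=255
img=cv2.morphologyEx(img,cv2.MORPH_CLOSE,np.ones((9,9)))
n,l,st,ce=cv2.connectedComponentsWithStats(img); k=1+np.argmax(st[1:,4])
pts=np.argwhere(l==k)/1000+[.3,-.35]
print('base',cv2.minAreaRect(pts.astype(np.float32)),cv2.boxPoints(cv2.minAreaRect(pts.astype(np.float32))))
t=Q[(Q[:,2]>.19)&(Q[:,2]<.225)]
img=np.zeros((700,700),np.uint8)
ij=((t[:,:2]-[.3,-.35])*1000).astype(int); img[ij[:,0].clip(0,699),ij[:,1].clip(0,699)]=255
img=cv2.dilate(img,np.ones((5,5)))
n,l,st,ce=cv2.connectedComponentsWithStats(img)
for k in range(1,n):
    if st[k,4]<150: continue
    m=l[ij[:,0].clip(0,699),ij[:,1].clip(0,699)]==k
    print(m.sum(),cv2.minAreaRect(t[m,:2].astype(np.float32)),t[m].mean(0),np.percentile(t[m,2],[5,50,95]))
from itertools import product
# knob/hardware points z .14-.19
k=Q[(Q[:,2]>.155)&(Q[:,2]<.19)&(Q[:,0]>.65)&(Q[:,1]<-.09)]
print(k[np.argsort(k[:,1])][::max(1,len(k)//25)].round(3))
c,_=cap('top'); 
big=cv2.resize(c['image'][160:320,240:420],None,fx=4,fy=3.75,interpolation=2)
cv2.imwrite('pics/crop.png',cv2.resize(c['image'][160:310,240:420],None,fx=4,fy=4,interpolation=2)[:,:,::-1])
E
```

```text
base ((0.5843332409858704, -0.012620911002159119), (0.37771502137184143, 0.22567452490329742), 60.376243591308594) [[ 0.3928922  -0.12101714]
 [ 0.5890689  -0.23256858]
 [ 0.77577424  0.09577532]
 [ 0.5795976   0.20732675]]
1608 ((0.6200277805328369, -0.1068682074546814), (0.24671515822410583, 0.03965266793966293), 7.128115177154541) [ 0.61190178 -0.10550858  0.19975964] [0.19215192 0.20038708 0.20436639]
356 ((0.644984781742096, 0.09684719145298004), (0.04432635009288788, 0.06732715666294098), 89.00291442871094) [0.64423403 0.09721932 0.19772907] [0.19066809 0.1987415  0.20430378]
[[ 0.691 -0.177  0.17 ]
 [ 0.698 -0.171  0.176]
 [ 0.69  -0.164  0.18 ]
 [ 0.688 -0.155  0.173]
 [ 0.692 -0.147  0.181]
 [ 0.69  -0.139  0.178]
 [ 0.685 -0.13   0.178]
 [ 0.687 -0.127  0.174]
 [ 0.691 -0.125  0.18 ]
 [ 0.662 -0.124  0.175]
 [ 0.741 -0.122  0.163]
 [ 0.667 -0.121  0.184]
 [ 0.682 -0.121  0.176]
 [ 0.74  -0.119  0.186]
 [ 0.713 -0.119  0.18 ]
 [ 0.652 -0.117  0.177]
 [ 0.689 -0.116  0.175]
 [ 0.664 -0.116  0.185]
 [ 0.716 -0.114  0.178]
 [ 0.724 -0.113  0.182]
 [ 0.662 -0.111  0.182]
 [ 0.679 -0.109  0.186]
 [ 0.687 -0.108  0.183]
 [ 0.722 -0.107  0.186]
 [ 0.672 -0.106  0.189]
 [ 0.728 -0.105  0.179]]
```

View pics/crop.png

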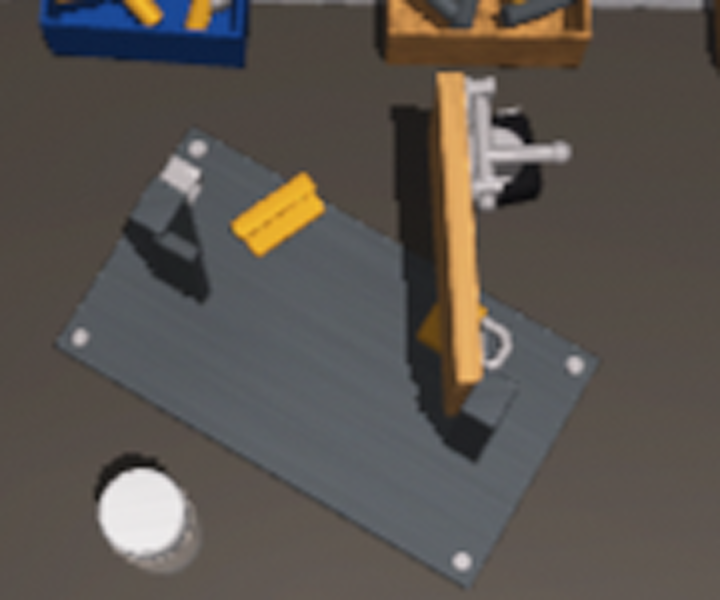

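```bash
cat > m.py <<'E'
from h import *
def ray(c,u,v,z):
    d=c['R'].T@np.array([(u-c['cx'])/c['fx'],(v-c['cy'])/c['fy'],1]); o=-c['R'].T@c['t']
    return o+d*(z-o[2])/d[2]
def door(c,W):
    im=cv2.cvtColor(c['image'],cv2.COLOR_RGB2HSV)
    m=(im[...,0]>8)&(im[...,0]<22)&(im[...,1]>90)&(im[...,2]>120)&(abs(W[...,2]-.2)<.006)
    m&=(W[...,0]>.4)&(W[...,0]<.8)&(W[...,1]>-.25)&(W[...,1]<.2)
    v,u=np.nonzero(m); return np.array([ray(c,a,b,.2)[:2] for a,b in zip(u,v)])
E
python3 - <<'E'
from m import *
c,W=cap('top')
X=np.array([ray(c,240+a/4,160+b/4,.013)[:2] for a,b in[(198,148),(80,337),(575,365),(462,561)]])
ctr=X.mean(0); yv=(X[2]+X[3]-X[0]-X[1]); print(X.round(4),ctr, np.linalg.norm(yv)/2); yv/=np.linalg.norm(yv)
xv=np.array([yv[1],-yv[0]]); print('x',xv,'y',yv, np.degrees(np.arctan2(xv[1],xv[0])))
H=ctr+.11*yv; print('hinge',H)
for nm,l in(('hp',.125),('lp',-.131)): print(nm,ctr+l*yv)
D=door(c,W); r_=cv2.minAreaRect(D.astype(np.float32)); print(len(D),r_)
m,s,vt=np.linalg.svd(D-D.mean(0))
d=vt[0]*np.sign(vt[0]@[1,0]); nrm=np.array([-d[1],d[0]])
print('door dir',np.degrees(np.arctan2(d[1],d[0])),'along',((D-H)@d).min(),((D-H)@d).max(),'off',np.percentile((D-H)@nrm,[2,50,98]))
print('angle',np.degrees(np.arctan2(-yv[1],-yv[0])-np.arctan2(d[1],d[0])))
# knob ball: farthest from face, z~.172
for n in('top','side'):
    if n=='side': c,W=cap('side')
    F=W.reshape(-1,3);F=F[~np.isnan(F[:,0])]
    a=(F[:,:2]-H)@d; o=(F[:,:2]-H)@nrm
    k=(a>.12)&(a<.2)&(o<-.035)&(o>-.12)&(F[:,2]>.13)&(F[:,2]<.2)
    print(n,k.sum(),a[k].mean(),o[k].min(),F[k,2].mean(),F[k,2].max())
E
```

```text
[[ 0.7373  0.0885]
 [ 0.5891  0.1734]
 [ 0.5726 -0.1986]
 [ 0.4251 -0.114 ]] [ 0.58101299 -0.01267174] 0.3310080969180271
x [-0.86803811  0.49649758] y [-0.49649758 -0.86803811] 150.23144891482667
hinge [ 0.52639826 -0.10815593]
hp [ 0.5189508  -0.12117651]
lp [0.64605418 0.10104125]
465 ((0.6352746486663818, -0.10089926421642303), (0.2124214917421341, 0.017785511910915375), 3.6524739265441895)
door dir 3.5893623676893904 along 0.002911120824762489 0.21532039521050889 off [-0.00762298  0.00081     0.00891741]
angle 56.642086547137275
top 70 0.16341076458628775 -0.07913123888344674 0.1777375098239323 0.18523546603748012
side 97 0.16059881222637165 -0.07833424002280685 0.17682731314802758 0.18425224717950042
```

apply_moves(grip=1, squeeze=10, targets=[{"dp": [0, 0, 0.02], "yaw": 0}, {"dp": [0.01, -0.02, 0.04], "yaw": -2}, {"dp": [0.02, -0.05, 0.06], "yaw": -5}, {"dp": [0.035, -0.08, 0.06], "yaw": -8}, {"dp": [0.05, -0.11, 0.06], "yaw": -11}, {"dp": [0.065, -0.14, 0.06], "yaw": -14}, {"dp": [0.08, -0.17, 0.06], "yaw": -17}, {"dp": [0.095, -0.2, 0.06], "yaw": -20}, {"dp": [0.11, -0.23, 0.06], "yaw": -23}, {"dp": [0.125, -0.26, 0.06], "yaw": -26}, {"dp": [0.14, -0.29, 0.06], "yaw": -29}, {"dp": [0.155, -0.32, 0.06], "yaw": -32}, {"dp": [0.17, -0.35, 0.06], "yaw": -35}, {"dp": [0.185, -0.38, 0.06], "yaw": -38}, {"dp": [0.2, -0.41, 0.06], "yaw": -41}, {"dp": [0.215, -0.44, 0.06], "yaw": -44}, {"dp": [0.23, -0.47, 0.06], "yaw": -47}, {"dp": [0.245, -0.5, 0.06], "yaw": -50}, {"dp": [0.255, -0.52, 0.06], "yaw": -52}, {"dp": [0.255, -0.52, 0.06], "yaw": -52}])

```text
time_s: 1.92
tcp_pos: [0.5175, 0.0992, 0.3084]
eef_rot: [180.0, -0.0, -75.1]
contact_force: [0.3, -0.4, -0.0]
gripper_width: 0.0004
gripper_force: 0.0
```

apply_moves(targets=[{"dp": [0.01, -0.02, 0], "yaw": -1}, {"dp": [0.02, -0.045, 0], "yaw": -2}, {"dp": [0.033, -0.075, 0], "yaw": -4}, {"dp": [0.045, -0.105, 0], "yaw": -6}, {"dp": [0.057, -0.135, 0], "yaw": -7}, {"dp": [0.07, -0.165, 0], "yaw": -8}, {"dp": [0.08, -0.195, 0], "yaw": -9}, {"dp": [0.09, -0.22, 0], "yaw": -10}, {"dp": [0.099, -0.242, 0], "yaw": -11.3}, {"dp": [0.099, -0.242, 0], "yaw": -11.3}, {"dp": [0.099, -0.242, -0.02], "yaw": -11.3}, {"dp": [0.099, -0.242, -0.045], "yaw": -11.3}, {"dp": [0.099, -0.242, -0.07], "yaw": -11.3}, {"dp": [0.099, -0.242, -0.085], "yaw": -11.3}, {"dp": [0.099, -0.242, -0.085], "yaw": -11.3}])

```text
time_s: 3.17
tcp_pos: [0.6134, -0.1389, 0.2196]
eef_rot: [179.6, 0.1, -86.1]
contact_force: [-0.5, 0.4, -1.0]
gripper_width: 0.0007
gripper_force: 0.0
```

```bash
python3 - <<'E'
from h import *
c,W=cap('side','s1.png')
cv2.imwrite('pics/s1c.png',cv2.resize(c['image'][130:350,240:480],None,fx=2.5,fy=2.5)[:,:,::-1])
E
```

```text
(no output)
```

View pics/s1c.png

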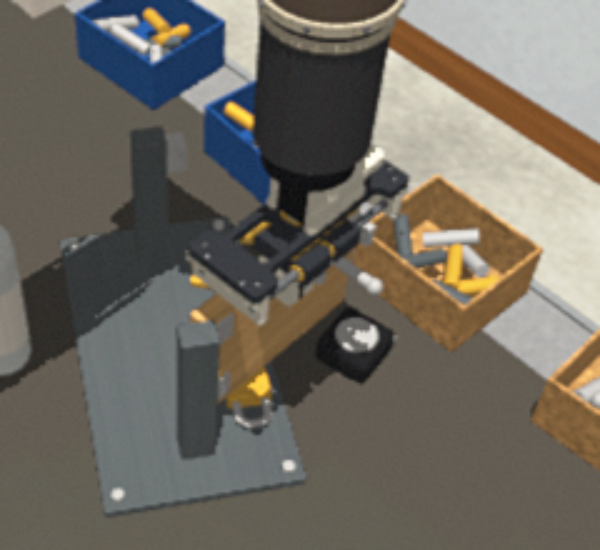

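```bash
python3 - <<'E'
from h import *
s=get_state();print(s['tcp_pos'],s['contact_force'],s['time_s'])
H=np.array([.5264,-.1082])
C=np.array([.615,-.140])
for dl in [3.6]+list(range(6,61,3))+[60.2]:
    a=np.radians(dl);d=np.array([np.cos(a),np.sin(a)]);f=np.array([d[1],-d[0]])
    print(dl,(H+.086*d+.019*f-C).round(4),round(dl-3.6,1))
E
```

```text
[ 0.6145131  -0.13925758  0.22198534] [0.34305428 0.29346984 0.7523233 ] 3.2167
3.6 [-0.0016  0.0182] 0.0
6 [-0.0011  0.0219] 2.4
9 [-0.0007  0.0265] 5.4
12 [-0.0005  0.0311] 8.4
15 [-0.0006  0.0357] 11.4
18 [-0.0009  0.0403] 14.4
21 [-0.0015  0.0449] 17.4
24 [-0.0023  0.0494] 20.4
27 [-0.0033  0.0539] 23.4
30 [-0.0046  0.0583] 26.4
33 [-0.0061  0.0627] 29.4
36 [-0.0079  0.067 ] 32.4
39 [-0.0098  0.0712] 35.4
42 [-0.012   0.0752] 38.4
45 [-0.0144  0.0792] 41.4
48 [-0.0169  0.083 ] 44.4
51 [-0.0197  0.0867] 47.4
54 [-0.0227  0.0902] 50.4
57 [-0.0258  0.0936] 53.4
60 [-0.0291  0.0968] 56.4
60.2 [-0.0294  0.097 ] 56.6
```

apply_moves(targets=[{"dp": [0, 0, -0.015], "yaw": 0}, {"dp": [0, 0, -0.036], "yaw": 0}, {"dp": [0, 0, -0.036], "yaw": 0}, {"dp": [-0.001, 0.005, -0.036], "yaw": 0}, {"dp": [-0.0016, 0.01, -0.036], "yaw": 0}, {"dp": [-0.0016, 0.014, -0.036], "yaw": 0}, {"dp": [-0.0016, 0.018, -0.036], "yaw": 0}, {"dp": [-0.0013, 0.02, -0.036], "yaw": 1.2}, {"dp": [-0.0011, 0.022, -0.036], "yaw": 2.4}, {"dp": [-0.0009, 0.0242, -0.036], "yaw": 3.9}, {"dp": [-0.0007, 0.0265, -0.036], "yaw": 5.4}, {"dp": [-0.0006, 0.0288, -0.036], "yaw": 6.9}, {"dp": [-0.0005, 0.031, -0.036], "yaw": 8.4}, {"dp": [-0.0005, 0.0335, -0.036], "yaw": 9.9}, {"dp": [-0.0006, 0.0357, -0.036], "yaw": 11.4}, {"dp": [-0.0009, 0.0403, -0.036], "yaw": 14.4}])

```text
time_s: 4.55
tcp_pos: [0.6147, -0.0995, 0.1875]
eef_rot: [180.0, -0.0, -71.6]
contact_force: [0.8, -0.2, -0.1]
gripper_width: 0.0004
gripper_force: 0.4
```

```bash
python3 - <<'E'
from h import *
c,W=cap('top','t2.png')
cv2.imwrite('pics/t2c.png',cv2.resize(c['image'][150:310,240:440],None,fx=3.5,fy=3.5)[:,:,::-1])
E
```

```text
(no output)
```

View pics/t2c.png

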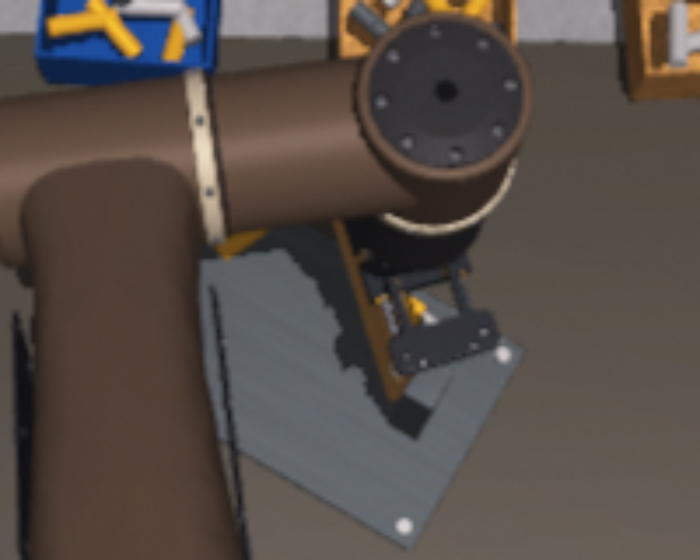

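The door is following: its top edge, from about (340,225) to (400,390) in the crop, has turned. I'll continue the arc.

apply_moves(targets=[{"dp": [-0.0006, 0.0046, 0], "yaw": 3}, {"dp": [-0.0014, 0.0091, 0], "yaw": 6}, {"dp": [-0.0024, 0.0136, 0], "yaw": 9}, {"dp": [-0.0037, 0.018, 0], "yaw": 12}, {"dp": [-0.0052, 0.0224, 0], "yaw": 15}, {"dp": [-0.007, 0.0267, 0], "yaw": 18}, {"dp": [-0.0089, 0.0309, 0], "yaw": 21}, {"dp": [-0.0111, 0.0349, 0], "yaw": 24}, {"dp": [-0.0135, 0.0389, 0], "yaw": 27}, {"dp": [-0.016, 0.0427, 0], "yaw": 30}, {"dp": [-0.0188, 0.0464, 0], "yaw": 33}, {"dp": [-0.0203, 0.0482, 0], "yaw": 34.5}, {"dp": [-0.0218, 0.0499, 0], "yaw": 36}, {"dp": [-0.0234, 0.0517, 0], "yaw": 37.5}, {"dp": [-0.0249, 0.0533, 0], "yaw": 39}, {"dp": [-0.026, 0.0544, 0], "yaw": 40}, {"dp": [-0.0271, 0.0555, 0], "yaw": 41}, {"dp": [-0.0282, 0.0565, 0], "yaw": 42}, {"dp": [-0.0285, 0.0567, 0], "yaw": 42.2}, {"dp": [-0.0285, 0.0567, 0], "yaw": 42.2}])

```text
time_s: 6.27
tcp_pos: [0.5859, -0.0427, 0.1876]
eef_rot: [180.0, 0.0, -29.5]
contact_force: [-0.2, -0.4, 0.6]
gripper_width: 0.0005
gripper_force: 0.0
```

```bash
python3 - <<'E'
from m import *
H=np.array([.5264,-.1082])
c,W=cap('top'); D=door(c,W); print(len(D))
_,_,vt=np.linalg.svd(D-D.mean(0)); d=vt[0]*np.sign(vt[0]@[1,1]); print(np.degrees(np.arctan2(d[1],d[0])), ((D-H)@d).min(),((D-H)@d).max())
s=get_state();print(s['tcp_pos'],s['contact_force'])
E
```

```text
13
60.63901676747879 0.03058046309554268 0.14730850034100085
[ 0.58594771 -0.04274264  0.18754485] [ 0.59051064  0.06638632 -0.88535869]
```

apply_moves(targets=[{"dp": [-0.0009, 0.0005, 0], "yaw": 0}, {"dp": [-0.0017, 0.001, 0], "yaw": 0}, {"dp": [-0.0026, 0.0015, 0], "yaw": 0}, {"dp": [-0.0035, 0.002, 0], "yaw": 0}, {"dp": [-0.0035, 0.002, 0], "yaw": 0}])

```text
time_s: 6.73
tcp_pos: [0.5856, -0.0425, 0.1877]
eef_rot: [-180.0, -0.3, -29.5]
contact_force: [14.6, -13.2, -11.4]
gripper_width: 0.0004
gripper_force: 9.9
```

apply_moves(targets=[{"dp": [-0.0026, 0.0015, 0], "yaw": 0}, {"dp": [0, 0, 0], "yaw": 0}, {"dp": [0.008, -0.0046, 0], "yaw": 0}, {"dp": [0.02, -0.0115, 0], "yaw": 0}, {"dp": [0.0321, -0.0184, 0], "yaw": 0}, {"dp": [0.0321, -0.0184, -0.005], "yaw": 0}, {"dp": [0.0321, -0.0184, -0.01], "yaw": 0}, {"dp": [0.0321, -0.0184, -0.01], "yaw": 0}])

```text
time_s: 7.4
tcp_pos: [0.6134, -0.0591, 0.1758]
eef_rot: [179.9, 0.2, -29.5]
contact_force: [0.3, -0.1, -1.7]
gripper_width: 0.0009
gripper_force: 0.0
```

```bash
python3 - <<'E'
from m import *
H=np.array([.5264,-.1082]);s=get_state();T=s['tcp_pos'];print(T,s['contact_force'],s['eef_rot'])
d=np.array([.4965,.868]);f=np.array([.868,-.4965]);e=T[:2]-H
print('along',e@d,'off',e@f)
for n in('top','side'):
    c,W=cap(n,n+'4.png')
    F=W.reshape(-1,3);F=F[~np.isnan(F[:,0])]
    a=(F[:,:2]-H)@d;o=(F[:,:2]-H)@f
    k=(a>.12)&(a<.2)&(o>.035)&(o<.1)&(F[:,2]>.15)&(F[:,2]<.19)
    print(n,k.sum(),np.percentile(a[k],[5,25,50,75,95]) if k.sum() else '')
    q=np.array([ (W[...,2]>.19)&(W[...,2]<.21)]); 
cv2.imwrite('pics/s4c.png',cv2.resize(c['image'][130:330,240:440],None,fx=3,fy=3)[:,:,::-1])
E
```

```text
[ 0.61340368 -0.05908397  0.17583597] [ 0.26636681 -0.11649481 -1.72167235] [ 1.79925690e+02  1.52797679e-01 -2.95345121e+01]
along 0.0858300365096499 off 0.05113308324478391
top 0 
side 0
```

View pics/s4c.png

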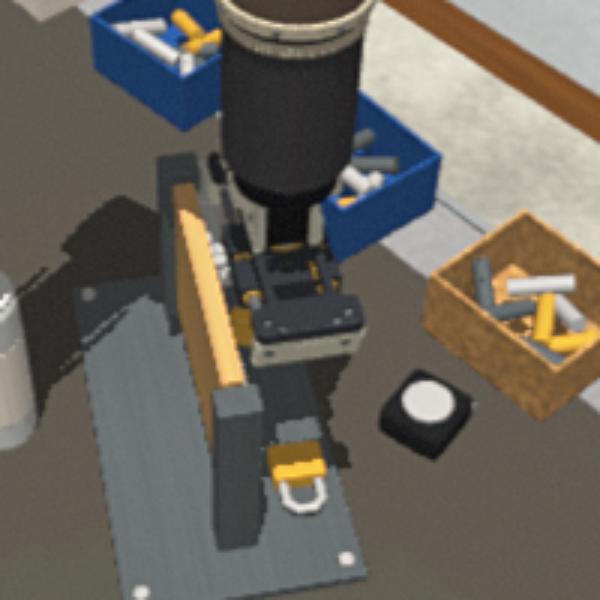

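The door is flush: its top runs from (185,190) to (240,385), in line with both posts. The padlock and tape look undisturbed. Now I'll slide the bolt.

apply_moves(targets=[{"dp": [0.004, 0.0069, 0], "yaw": 0}, {"dp": [0.0079, 0.0139, 0], "yaw": 0}, {"dp": [0.0119, 0.0208, 0], "yaw": 0}, {"dp": [0.0159, 0.0278, 0], "yaw": 0}, {"dp": [0.0189, 0.033, 0], "yaw": 0}, {"dp": [0.0209, 0.0365, 0], "yaw": 0}, {"dp": [0.0228, 0.0399, 0], "yaw": 0}, {"dp": [0.0248, 0.0434, 0], "yaw": 0}, {"dp": [0.0268, 0.0469, 0], "yaw": 0}, {"dp": [0.0288, 0.0503, 0], "yaw": 0}, {"dp": [0.0303, 0.0529, 0], "yaw": 0}, {"dp": [0.0318, 0.0556, 0], "yaw": 0}, {"dp": [0.0333, 0.0582, 0], "yaw": 0}, {"dp": [0.0348, 0.0608, 0], "yaw": 0}, {"dp": [0.0362, 0.0634, 0], "yaw": 0}, {"dp": [0.0377, 0.066, 0], "yaw": 0}, {"dp": [0.0392, 0.0686, 0], "yaw": 0}, {"dp": [0.0402, 0.0703, 0], "yaw": 0}, {"dp": [0.0412, 0.072, 0], "yaw": 0}, {"dp": [0.0412, 0.072, 0], "yaw": 0}])

```text
time_s: 9.17
tcp_pos: [0.6561, 0.0133, 0.1775]
eef_rot: [-180.0, -0.0, -29.5]
contact_force: [-0.0, -0.1, -0.1]
gripper_width: 0.0002
gripper_force: 0.3
```

apply_moves(targets=[{"dp": [0.0005, 0.0009, 0], "yaw": 0}, {"dp": [0.001, 0.0017, 0], "yaw": 0}, {"dp": [0.0015, 0.0026, 0], "yaw": 0}, {"dp": [0.002, 0.0035, 0], "yaw": 0}, {"dp": [0.002, 0.0035, 0], "yaw": 0}])

```text
time_s: 9.58
tcp_pos: [0.6579, 0.0165, 0.1775]
eef_rot: [180.0, 0.0, -29.5]
contact_force: [-0.7, -0.5, -0.7]
gripper_width: 0.0004
gripper_force: 0.7
```

apply_moves(targets=[{"dp": [0.0005, 0.0009, 0], "yaw": 0}, {"dp": [0.001, 0.0017, 0], "yaw": 0}, {"dp": [0.0015, 0.0026, 0], "yaw": 0}, {"dp": [0.002, 0.0035, 0], "yaw": 0}, {"dp": [0.002, 0.0035, 0], "yaw": 0}])

```text
time_s: 10.0
tcp_pos: [0.66, 0.0201, 0.1775]
eef_rot: [180.0, 0.0, -29.5]
contact_force: [-1.5, -0.8, -0.4]
gripper_width: 0.0009
gripper_force: 0.7
```

```bash
python3 - <<'E'
from h import *
c,W=cap('side')
cv2.imwrite('pics/s5c.png',cv2.resize(c['image'][140:300,260:420],None,fx=3.7,fy=3.7,interpolation=2)[:,:,::-1])
E
```

```text
(no output)
```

View pics/s5c.png

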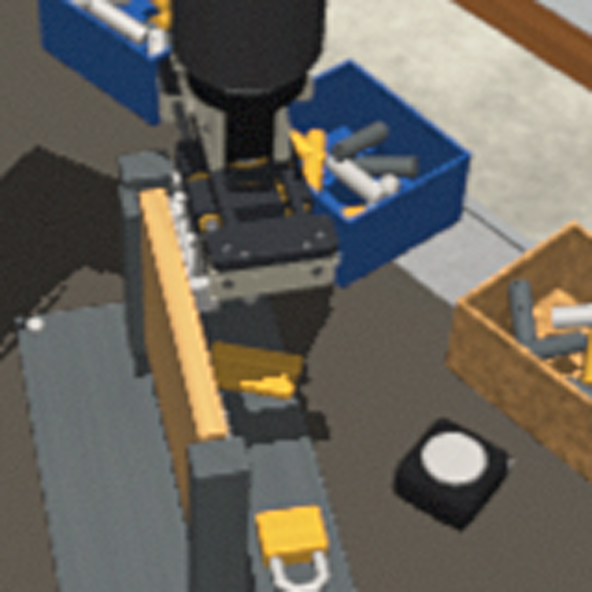

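apply_moves(targets=[{"dp": [0.0005, 0.0009, 0], "yaw": 0}, {"dp": [0.001, 0.0017, 0], "yaw": 0}, {"dp": [0.0015, 0.0026, 0], "yaw": 0}, {"dp": [0.002, 0.0035, 0], "yaw": 0}, {"dp": [0.002, 0.0035, 0], "yaw": 0}])

```text
time_s: 10.47
tcp_pos: [0.6601, 0.0205, 0.1775]
eef_rot: [179.7, 0.1, -29.5]
contact_force: [-5.9, -11.8, 3.6]
gripper_width: 0.0006
gripper_force: 6.8
```

apply_moves(targets=[{"dp": [0.0005, 0.0009, 0], "yaw": 0}, {"dp": [0.001, 0.0017, 0], "yaw": 0}, {"dp": [0.001, 0.0017, 0], "yaw": 0}])

```text
time_s: 10.72
tcp_pos: [0.6602, 0.0207, 0.1775]
eef_rot: [179.5, 0.2, -29.6]
contact_force: [-7.5, -17.5, 4.6]
gripper_width: 0.0003
gripper_force: 9.7
```

apply_moves(targets=[{"dp": [-0.002, -0.0035, 0], "yaw": 0}, {"dp": [-0.006, -0.0105, 0], "yaw": 0}, {"dp": [-0.012, -0.021, 0], "yaw": 0}, {"dp": [-0.012, -0.021, 0], "yaw": 0}, {"dp": [-0.012, -0.021, 0.02], "yaw": 0}, {"dp": [-0.012, -0.021, 0.045], "yaw": 0}, {"dp": [-0.012, -0.021, 0.075], "yaw": 0}, {"dp": [-0.012, -0.021, 0.1], "yaw": 0}, {"dp": [0, -0.05, 0.12], "yaw": 0}, {"dp": [0, -0.085, 0.13], "yaw": 0}, {"dp": [0, -0.12, 0.13], "yaw": 0}, {"dp": [0, -0.155, 0.13], "yaw": 0}, {"dp": [0, -0.19, 0.13], "yaw": 0}, {"dp": [0, -0.225, 0.13], "yaw": 0}, {"dp": [0, -0.26, 0.13], "yaw": 0}, {"dp": [0, -0.28, 0.13], "yaw": 0}, {"dp": [0, -0.28, 0.13], "yaw": 0}])

```text
time_s: 12.13
tcp_pos: [0.6624, -0.2589, 0.307]
eef_rot: [180.0, -0.0, -29.7]
contact_force: [0.2, 0.9, 0.3]
gripper_width: 0.0003
gripper_force: 0.0
```

```bash
python3 - <<'E'
from m import *
H=np.array([.5264,-.1082]);s=get_state();print(s['tcp_pos'],s['contact_force'])
d=np.array([.4965,.868]);f=np.array([.868,-.4965])
for n in('top','side'):
    c,W=cap(n)
    F=W.reshape(-1,3);F=F[~np.isnan(F[:,0])]
    a=(F[:,:2]-H)@d;o=(F[:,:2]-H)@f
    k=(a>.12)&(a<.23)&(o>.035)&(o<.1)&(F[:,2]>.15)&(F[:,2]<.19)
    print(n,k.sum(),a[k].mean() if k.sum() else '',o[k].max() if k.sum() else '')
    D=door(c,W)
    if len(D)>20:
        _,_,vt=np.linalg.svd(D-D.mean(0));e=vt[0]*np.sign(vt[0]@[1,1]);print('door',len(D),np.degrees(np.arctan2(e[1],e[0])))
    x,y,w,h={'top':(240,150,200,160),'side':(230,130,200,200)}[n]
    cv2.imwrite(f'pics/{n}6.png',cv2.resize(c['image'][y:y+h,x:x+w],None,fx=3,fy=3,interpolation=2)[:,:,::-1])
E
```

```text
[ 0.6624037  -0.25893829  0.30701088] [0.24707468 0.8707515  0.34580076]
top 75 0.1979909837680331 0.08108620428779505
door 25 -2.7081168589484657
side 83 0.19685937901441194 0.07790385200407796
door 406 59.90310843246519
```

View pics/side6.png

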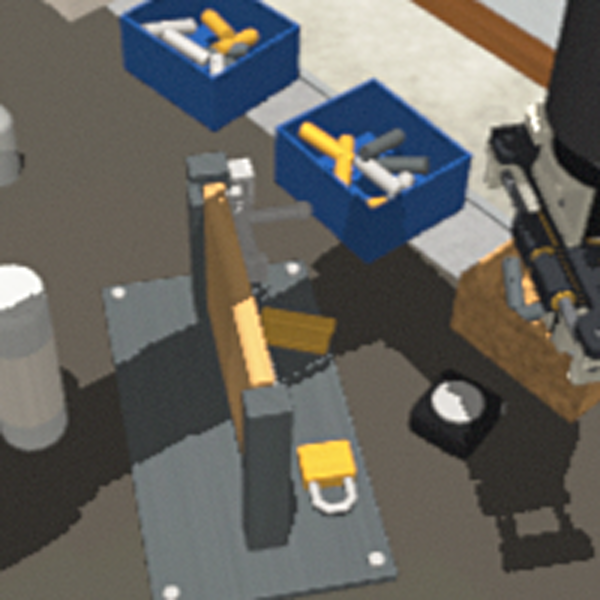

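The door lies flush and the knob at (280,212) is 198 mm from the hinge, which is full travel. The bystanders haven't moved.

```bash
python3 -c "
from plant import r
print(r.close_job())"
```

```text
the job is handed in; nothing more can be done
None
```

The door is shut flush and the bolt is fully home (knob measured about 198 mm from the hinge, full travel), with no loose item seen out of place; I handed the job in, but no verdict came back.

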